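# Pull the filter plate from the cafe's water filter box

## Robot

A 6-joint arm with a two-finger parallel gripper is mounted at the origin on a cart in front of the work surface, level with it; the furniture and walls round the work are solid. World frame = base frame: x ahead of the robot, y to its left, z up, the work surface at z = 0. Lengths are in m, angles in rad, forces in N, time in s.
With the tool pointing down it reaches from about 0.375 to 0.975 m from the base axis. Payload 3.8 kg.
Tool frame: the origin (TCP) lies midway between the tips of the shut fingers; the grasp point (between the pads) lies 19 mm behind it; z points along the fingers, y is the line along which they close (so a half turn about z gives the same grasp; the last joint's range is limited). The gripper opens to 85 mm and grips with 20 to 120 N. Pads are 22 mm wide; open, the fingers measure 114 mm over their backs; the gripper's body (76 mm by 85 mm) begins 54 mm behind the grasp point. The pads swing forward as they close: fully open they stand 13 mm farther back than shut.
Start: joints at [1.106, 0.264, 1.604, -0, 1.274, -0.037], TCP at [0.28, 0.614, 0.2] pointing down, gripper open.
Joint ranges: [-2.63, 2.63], [-0.94, 2.18], [0.31, 2.57], [-1.31, 4.45], [0, 2.66], [-2.55, 2.55]. Speed limits (rad/s): [2.57, 2.57, 3.14, 3.14, 3.14, 3.14].

## Interface

Orientations are given as a rotation vector (axis times angle).
In Python, from workcell import bot gives the robot as it stands.
- The arm moves only by the tool servo_tool, never from a script. Its argument "series" is a list of rows, each a list of 7 numbers: the shift along the world's x, y, z in units of 0.15 m (1.0 is 0.15 m), then the turn, a rotation vector about the world's x, y, z in units of 180 degrees (1.0 is 180 degrees), then the closure, from 0 (fully open) to 1 (shut). A call has 1 to 20 rows; each row is the pose to reach, as a shift and turn from the pose commanded when the call began, turning the shorter way round; what a row does not reach only later rows make up. A row lasts 1/10 s, in which the tool goes at most 50 mm and 8.59 degrees, less where a joint would pass 70% of its speed; a pose out of reach is approached as far as the arm can. A call with a number of a shift or a turn outside -1 to 1 is refused whole. A call with a gripper value outside its range is refused whole. The fingers move at their own pace and stop on an object; "newtons" is the grip in N (left out, the last holds). Time passes only in rows, so rows that repeat a pose let the fingers close. It gives the time, the measured TCP pose, the force, the opening and the grip force at its end, in the units of the state.
- bot.read_state(): the state, without advancing time (a new reading comes with each control period).
- bot.read_camera(name): name is "scene" or "top" or "wrist"; returns the picture (420x560x3 uint8, red, green, blue); there is no depth.
- bot.camera_info(name): a dict with "vertical_fov" (degrees; the focal length in pixels is half the picture's height over the tangent of half this angle, whatever the lens; pixels are square), "cx", "cy" (the principal point, pixels), "R" (3x3) and "t" (3): a world point X has camera coordinates R X + t. Camera axes: x right, y down, z forward; pixel columns grow to the right and rows downward; lengths in m; the calibration is good to about 2 mm. A picture is of the moment at which its call begins: read the wrist's pose just before it. camera_info takes no time and is no camera call; for the wrist camera it gives the pose at the moment of the call.
- bot.finish_job(): hands the job in; it is judged then, once.
Trained networks look in the newest picture that a camera, given by its name, has taken for a name from the list of things; names that differ only in an ending like _2 or _b are one class to them, and where a whole thing is asked for, a point or a joint stands for the part that bears it (a point fixed in the world has none). Each returns a list of dicts, best first, with "score" (0 to 1); they miss things now and then, are a little off and sometimes report something else, mostly with a low value. They report only what shows in the picture. A call takes as long as a camera call.
- bot.recognise(target, camera): "box" ([left, top, right, bottom] as shares, 0 to 1, of the picture: columns of its width, rows of its height, round what is visible of it).
- bot.trace(target, camera): "mask" (420x560 bool, what is visible of it) and "box" ([left, top, right, bottom] as shares, 0 to 1, of the picture: columns of its width, rows of its height, round what is visible of it).
- bot.mark_of(target, camera): "at" ([row, column] as shares, 0 to 1, of the picture: columns of its width, rows of its height: a listed point, or the origin of a listed thing).
The state is a dict: "time": time; "q": joint angles; "joint_vel": joint speeds; "joint_torque": joint torques, N m; "tool_pos": TCP position; "tcp_rot": TCP orientation; "wrist_force": force on the tool from outside, world axes, zero at the start; "torque": the same for the moment, N m; "width": opening from 0.0 (shut) to 1.0 (fully open); "grip_force": force on a finger pad.
Only numpy, scipy, OpenCV 4.12 (cv2) and the standard library are available. Lean on these libraries where they do the work, as an engineer would, in place of code of your own. Each camera call takes 0.05 s, during which the arm holds its last target. There are 200 camera calls.

## Task

First shut off the water filter box by pressing its blue cap fully down, until it stops and no red shows under it. Then swing up the steel flap with the black lip until it stands open past upright by itself, draw out the filter plate with the orange tab and finish still holding it up for inspection: upright, 10 cm or more of air between its lower edge and the top of the box, broad mesh face turned to the front edge of the counter. Do not let go of it at the end, leave the flap open and the cap down, and do not disturb the bell, the cup or the purple tub.

Things in the scene. Friction and masses are not known exactly. Their poses are not given: they have to be found in the camera images.
- filter_box: White box fixed to the worktop, x -58..58, y -78..158, 95 mm high; origin on the worktop under the centre of its well; front = -x; hose unions stick out 26 mm at the back. Under the flap the well is 100 (x) x 140 (y) mm, floor at 12 mm, walls 8 mm; mid-well a slot along x between rails (tops at 38 mm) holds the plate with 2 mm play. The solid part at y 78..158 bears the cap.
- cap (a joint): Shut-off cap: how far it is pressed down, m. 0 = fully up, 0.010 = fully seated on its stop. It stays where it is left and takes about 4 N to move; anything pressed to the stop with 8 to 15 N is seated.
- cap_top (a point): Centre of the flat top of the blue cap (42 mm diameter; a red neck shows under it until it is seated), on the box at x = 0, y = +118 mm. It is 125 mm above the worktop when fully up, 115 mm when seated. Moves with the cap.
- flap (a joint): Steel flap over the well: hinge angle, rad. 0 = shut, grows as it opens upward and backward, stop at 1.9; 1.57 = upright. The hinge is stiff: the flap stays where it is left (about 1 to 1.5 N at the lip moves it). It starts shut or slightly ajar.
- flap_lip (a point): Centre of the black lip: a round bar 18 mm thick, 26 mm long along y, on a 14 mm wide tongue at the middle of the flap's front edge, 152 mm from the hinge, 30 mm from the flap's edge; shut, it is 100 mm above the worktop and 32 mm before the box. Pinched from above by its ends (along y) it turns between the fingers, so the tool can keep pointing down. Flap 120x152x6 mm.
- flap_hinge (a point): Middle of the hinge axis, along the top back edge of the well, 99 mm above the worktop, fixed to the box; its axes are those of the box (hinge axis = y, the shut flap reaches along -x).
- filter_tab (a point): Centre of the plate's orange pull tab, 26 (x) x 12 (y, grip this) x 32 mm high, on the top edge of a black-framed mesh plate 60 (x) x 10 (y) x 46 mm high; lower edge 62 mm below this point; about 80 g in all. Stands loose in the slot, x along the box's x, tab centre 74 mm above the worktop, under the flap. y = normal of the mesh face (both sides alike), z = up the plate.
- worktop_mark (a point): Fixed point on the worktop 0.45 m ahead of the robot, axes of the world: the counter's front edge runs along y and x points from the front edge to the back. The mesh face is turned to the front edge when the plate's y axis lies along this x axis, either way round.
- bell: Bystander: counter bell, 85 mm across and 60 mm high, origin at the centre of its underside.
- cup: Bystander: small white espresso cup with handle, 59 x 83 x 52 mm, origin at the centre of its underside.
- caddy: Bystander: purple round tub with fixed lid, 68 mm diameter, 80 mm high, origin at the centre of its underside.

How it is judged:
On the way, in this order (a step that is already met when the one before it is completed fails the run):
1. the blue cap is fully seated (value of joint cap above 0.0085 m and value of joint flap below 0.3 rad), for 0.2 s.
2. the flap stands open past upright by itself, not touched by the fingers, with the plate still in the box (value of joint flap above 1.5 rad and contact force between the fingers and flap below 0.1 N and z of filter_tab in the frame of filter_box below 0.1 m), for 0.2 s.
3. the plate is drawn clear of the box in the fingers (z of filter_tab in the frame of filter_box above 0.165 m and contact force between the fingers and filter above 0.5 N), for 0.1 s.
At the end, for the whole second after the job is handed in: Plate held in the fingers, not touching the box, its tab centre over 0.24 m above the worktop (lower edge 8 cm above the box), upright within 0.3 rad, mesh normal within 0.3 rad of front-to-back; cap pressed over 8.5 mm, flap open over 1.45 rad (height (world z) of filter_tab above 0.24 m and angle between filter_tab's own z axis and vertical below 0.3 rad and angle between the y axis of filter_tab and the x axis of worktop_mark, either way round below 0.3 rad and contact force between the fingers and filter above 0.5 N and contact force between filter and filter_box below 0.1 N and value of joint cap above 0.0085 m and value of joint flap above 1.45 rad); the arm keeps its last pose, push and grip.
It fails at once if the bell is shifted more than 3 cm or tipped (distance of bell from where it was at the start of the episode above 0.03 m or angle between bell's own z axis and vertical above 0.4 rad).
It fails at once if the cup is shifted more than 3 cm or tipped (distance of cup from where it was at the start of the episode above 0.03 m or angle between cup's own z axis and vertical above 0.4 rad).
It fails at once if the purple tub is shifted more than 3 cm or tipped (distance of caddy from where it was at the start of the episode above 0.03 m or angle between caddy's own z axis and vertical above 0.4 rad).
It also fails if it takes over 64 s, if anything falls off the work surface, if the arm or the gripper's body presses on something with over 40 N, if the wrist force passes 120 N, or if a joint passes its speed limit or range.

## Working session

There is one attempt and no reset: what is moved stays moved. The work goes in short steps, Python scripts to look and compute and a tool call to move; the robot and the scene stay as the last step left them, time stands still between calls to the robot, and variables do not carry over. Pictures are saved under pics/ and viewed, at most 10 in all, crops included, and the job is handed in when it is done.

Besides the shell and the picture viewer there is one more tool, called after ">>>" as name(argument=value, ...), one argument or row to a line, values as JSON. servo_tool: Moves the arm, as the interface text tells. Shifts and turns lie within -1 to 1; 1 stands for 0.15 m of shift or 180 degrees of turn. Its arguments: {"type":"object","properties":{"series":{"type":"array","items":{"type":"array","items":{"type":"number"}}},"newtons":{"type":"number"}},"required":["series"]}

```bash
mkdir -p pics; cat > h.py <<'E'
import numpy as np, cv2
from workcell import bot
from scipy.spatial.transform import Rotation as Ro
def snap(c,fn=None):
    i=bot.camera_info(c); p=bot.read_camera(c)
    if fn: cv2.imwrite('pics/'+fn,cv2.cvtColor(p,cv2.COLOR_RGB2BGR))
    return i,p
def par(i):
    return 210/np.tan(np.radians(i['vertical_fov'])/2),i['cx'],i['cy'],np.array(i['R']),np.array(i['t'])
def ray(i,row,col):
    f,cx,cy,R,t=par(i); d=R.T@np.array([(col-cx)/f,(row-cy)/f,1]); return -R.T@t,d
def onz(i,row,col,z):
    c,d=ray(i,row,col); return c+d*(z-c[2])/d[2]
def proj(i,X):
    f,cx,cy,R,t=par(i); p=R@np.array(X)+t; return f*p[0]/p[2]+cx,f*p[1]/p[2]+cy
def tri(obs):
    A=0;b=0
    for i,r,c in obs:
        o,d=ray(i,r,c); d=d/np.linalg.norm(d); P=np.eye(3)-np.outer(d,d); A=A+P; b=b+P@o
    return np.linalg.solve(A,b)
E
python3 - <<'E'
from h import *
obs={}
for c in ['scene','top']:
    i,p=snap(c,c+'0.png'); 
    print(c,i['cx'],i['cy'],i['vertical_fov'],(-np.array(i['R']).T@np.array(i['t'])).round(3))
    for n,z in [('filter_box',0),('cap_top',.125),('flap_lip',.1),('flap_hinge',.099),('bell',0),('cup',0),('caddy',0)]:
        m=bot.mark_of(n,c)[:2]
        for k in m:
            r,q=k['at'][0]*420,k['at'][1]*560
            print(c,n,round(k['score'],2),round(r),round(q),onz(i,r,q,z).round(3))
        if m: obs.setdefault(n,[]).append((i,m[0]['at'][0]*420,m[0]['at'][1]*560))
for n,o in obs.items():
    if len(o)>1: print('tri',n,tri(o).round(3))
s=bot.read_state(); print(s['time'],s['tool_pos'],s['tcp_rot'],s['wrist_force'])
E
```

```text
scene 275.4858475542371 217.29202154097376 53.55722616205666 [-0.154 -0.502  0.768]
scene filter_box 0.74 249 276 [0.537 0.034 0.   ]
scene cap_top 0.66 197 243 [0.542 0.149 0.125]
scene flap_lip 0.98 228 258 [0.483 0.05  0.1  ]
scene flap_hinge 0.58 210 291 [0.601 0.028 0.099]
scene bell 0.74 334 380 [ 0.446 -0.327 -0.   ]
scene bell 0.31 272 267 [ 0.449 -0.004  0.   ]
scene cup 0.68 291 385 [ 0.571 -0.279  0.   ]
scene caddy 0.61 202 188 [0.551 0.398 0.   ]
scene caddy 0.17 289 383 [ 0.575 -0.273 -0.   ]
top 280.1096199777456 205.85330251317924 56.909366371157056 [0.498 0.028 1.237]
top filter_box 0.68 205 286 [0.537 0.037 0.   ]
top cap_top 0.53 199 245 [0.549 0.153 0.125]
top flap_hinge 0.93 185 286 [0.594 0.035 0.099]
top flap_hinge 0.37 204 286 [0.536 0.035 0.099]
top bell 0.72 235 400 [ 0.447 -0.326  0.   ]
top cup 0.64 201 384 [ 0.553 -0.277  0.   ]
top caddy 0.86 202 171 [0.54  0.405 0.   ]
tri filter_box [ 0.538  0.036 -0.001]
tri cap_top [0.549 0.154 0.119]
tri flap_hinge [0.597 0.032 0.099]
tri bell [ 0.447 -0.327 -0.002]
tri cup [ 0.555 -0.278  0.013]
tri caddy [0.544 0.399 0.004]
0.8 [0.28003811 0.61418221 0.19962935] [6.66858319e-01 3.06999327e+00 1.37578162e-04] [ 0.39983533  0.90459958 -0.83710661]
```

View pics/scene0.png

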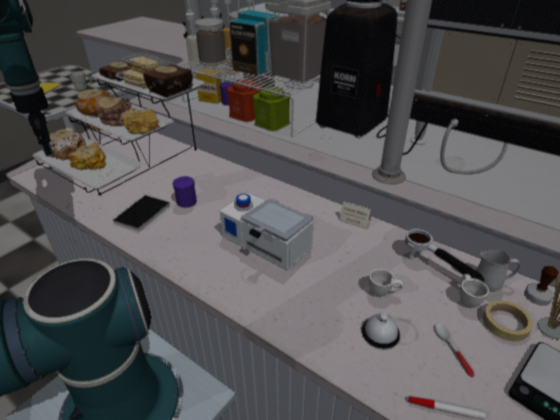

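View pics/top0.png

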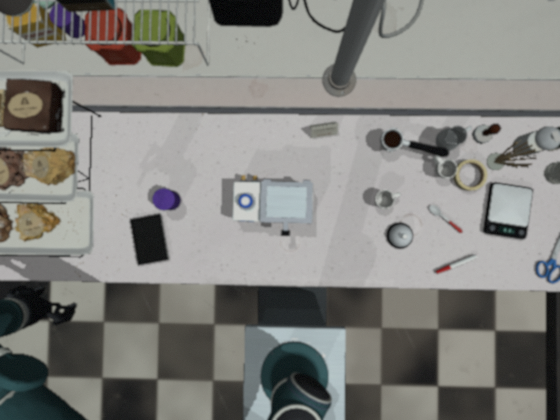

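The scene view shows the box at about (265,230), with the cap at (243,200) and the lip at (255,232). The top view shows the box spanning columns 233–312 with almost no yaw, the cap at (245,200) and the lip at (286,232). The purple tub is at (166,200), the bell at (400,235) and the cup at (384,200), so the networks' positions agree with the pictures. Next I move toward the cap, turning and closing the fingers.

>>> servo_tool(
  series=[
    [0.3,-0.33,0.2,0,0,0.04,1],
    [0.6,-0.66,0.3,0,0,0.08,1],
    [0.8,-1,0.33,0,0,0.115,1],
    [0.8,-1,0.33,0,0,0.115,1],
  ],
)

```text
time: 1.2
tool_pos: [0.401, 0.463, 0.2499]
tcp_rot: [0.099, 3.139, 0.001]
wrist_force: [1.2, -0.1, 0.1]
width: 0.333
grip_force: 0.0
```

>>> servo_tool(
  series=[
    [0.3,-0.33,0,0,0,0,1],
    [0.5,-0.66,0,0,0,0,1],
    [0.6,-1,0,0,0,0,1],
  ],
)

```text
time: 1.5
tool_pos: [0.4818, 0.3377, 0.2494]
tcp_rot: [0.105, 3.139, 0.001]
wrist_force: [0.5, -0.8, 0.8]
width: -0.001
grip_force: 0.0
```

>>> servo_tool(
  series=[
    [0.1,-0.33,0,0,0,0,1],
    [0.1,-0.66,0,0,0,0,1],
    [0.1,-1,0,0,0,0,1],
    [0.1,-1,0,0,0,0,1],
    [0.1,-1,0,0,0,0,1],
  ],
)

```text
time: 2.0
tool_pos: [0.4953, 0.1881, 0.2495]
tcp_rot: [0.109, 3.139, 0.001]
wrist_force: [0.4, 0.9, 0.7]
width: 0.001
grip_force: 0.0
```

```bash
cat > look.py <<'E'
from h import *
import sys
fn=sys.argv[1]
s=bot.read_state(); R=Ro.from_rotvec(s['tcp_rot']).as_matrix()
print('t',round(s['time'],2),'tcp',np.round(s['tool_pos'],4),'ydeg',np.degrees(np.arctan2(R[1,1],R[0,1])).round(2),'z',R[:,2].round(3),'q',np.round(s['q'],2))
i,p=snap('wrist',fn)
for a in sys.argv[2:]:
    n,z=a.split('=')
    for k in bot.mark_of(n,'wrist')[:1]:
        r,q=k['at'][0]*420,k['at'][1]*560
        print(n,round(k['score'],2),round(r),round(q),onz(i,r,q,float(z)).round(4))
E
python3 look.py w1.png cap_top=.125 flap_lip=.1 flap_hinge=.099 filter_box=0
```

```text
t 2.0 tcp [0.4953 0.1881 0.2495] ydeg 86.01 z [ 0.001  0.001 -1.   ] q [ 0.32 -0.04  1.85  0.    1.33 -1.19]
cap_top 0.87 239 248 [0.5439 0.1503 0.125 ]
flap_lip 0.76 156 128 [0.4512 0.0296 0.1   ]
flap_hinge 0.59 278 159 [0.6004 0.0326 0.099 ]
filter_box 0.85 207 176 [0.541  0.0314 0.    ]
```

View pics/w1.png

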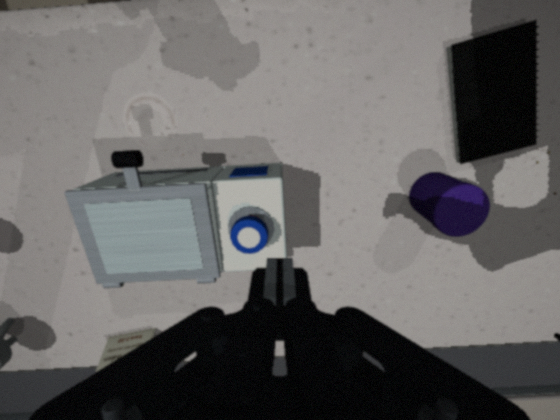

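The wrist view shows the cap at (249,236), matching the network. The flap looks slightly ajar, with the lip at (127,159). Next I press the cap.

>>> servo_tool(
  series=[
    [0.17,-0.12,-0.25,0,0,0,1],
    [0.34,-0.25,-0.5,0,0,0,1],
    [0.34,-0.25,-0.75,0,0,0,1],
    [0.34,-0.25,-0.78,0,0,0,1],
    [0.34,-0.25,-0.8,0,0,0,1],
    [0.34,-0.25,-0.82,0,0,0,1],
    [0.34,-0.25,-0.84,0,0,0,1],
    [0.34,-0.25,-0.86,0,0,0,1],
    [0.34,-0.25,-0.88,0,0,0,1],
    [0.34,-0.25,-0.89,0,0,0,1],
    [0.34,-0.25,-0.9,0,0,0,1],
  ],
)

```text
time: 3.35
tool_pos: [0.546, 0.1516, 0.1142]
tcp_rot: [0.104, 3.14, 0.0]
wrist_force: [-0.6, 0.1, -0.0]
width: -0.006
grip_force: 0.0
```

```bash
python3 - <<'E'
from h import *
s=bot.read_state(); print(s['time'],s['tool_pos'],s['wrist_force'])
i,p=snap('scene'); 
x=cv2.resize(p[180:280,200:330],None,fx=4,fy=4,interpolation=cv2.INTER_CUBIC)
cv2.imwrite('pics/c1.png',x[:,:,::-1])
for n in ['flap_lip','flap_hinge','cap_top']:
    print(n,[(k['score'],k['at'][0]*420,k['at'][1]*560) for k in bot.mark_of(n,'scene')[:1]])
E
```

```text
3.35 [0.54603138 0.15164312 0.11418499] [-0.55357401  0.09508077 -0.02388669]
flap_lip [(0.67, 234.192, 254.688)]
flap_hinge [(0.66, 201.6, 186.87199999999999)]
cap_top [(0.61, 196.518, 243.32)]
```

View pics/c1.png

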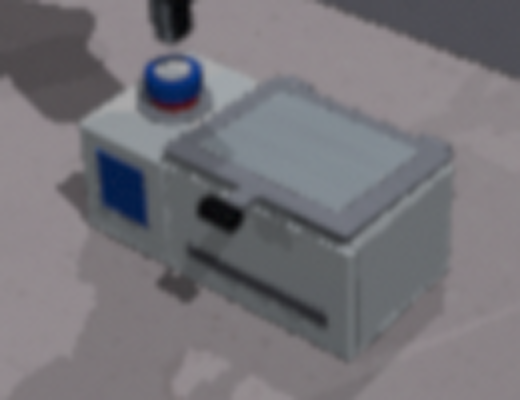

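```bash
python3 - <<'E'
from h import *
s=bot.read_state(); print(s['time'],s['tool_pos'],s['wrist_force'],s['width'])
for c in ['scene','top','wrist']:
    i,p=snap(c,f'd_{c}.png'); print(c,proj(i,s['tool_pos']),proj(i,[.546,.1516,.125]))
    for k in bot.mark_of('cap_top',c)[:1]: print(k['score'],k['at'][0]*420,k['at'][1]*560, onz(i,k['at'][0]*420,k['at'][1]*560,.125))
    if c=='scene': a=p[170:230,200:300]
    if c=='top': b=p[170:230,200:300]
    if c=='wrist': d=p[170:320,180:380]
f=lambda q,k:cv2.resize(q,None,fx=k,fy=k,interpolation=cv2.INTER_CUBIC)
cv2.imwrite('pics/c2.png',np.hstack([f(a,4),f(d,1.6)[:240]])[:,:,::-1])
E
```

```text
3.55 [0.54603057 0.1516085  0.11409001] [-0.43199357  0.03922727  0.31114649] 0.00469582649065486
scene (np.float64(243.1924359085172), np.float64(199.2612872654707)) (np.float64(242.9541091354585), np.float64(196.00735862690857))
0.72 197.69400000000002 239.512 [0.53415155 0.15384515 0.125     ]
top (np.float64(245.95627189887304), np.float64(199.99295481491652)) (np.float64(245.54413872460503), np.float64(199.83524601770708))
wrist (np.float64(281.18682952567667), np.float64(246.82944673219814)) (np.float64(281.25749648439347), np.float64(254.89282082606871))
0.68 250.11 277.816 [0.54271358 0.14977655 0.125     ]
```

View pics/c2.png

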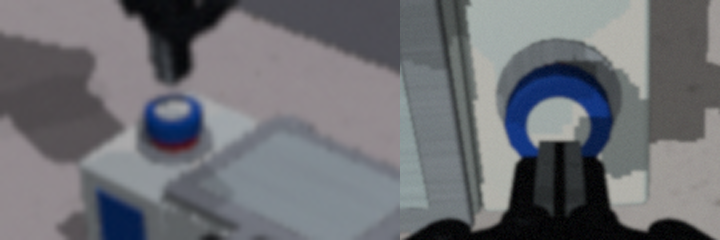

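The fingertips are at about (243,190) in the scene view, still above the cap, and red shows under the cap at about (243,206). The actual tip sits roughly 2 cm higher than the reported TCP. I'll lower until there is contact.

>>> servo_tool(
  series=[
    [0,0,-0.02,0,0,0,1],
    [0,0,-0.04,0,0,0,1],
    [0,0,-0.06,0,0,0,1],
    [0,0,-0.07,0,0,0,1],
  ],
)

```text
time: 4.25
tool_pos: [0.5456, 0.1516, 0.1029]
tcp_rot: [-0.104, -3.139, 0.0]
wrist_force: [-0.3, 1.4, -0.9]
width: 0.0
grip_force: 0.0
```

```bash
python3 - <<'E'
from h import *
i=bot.camera_info('wrist'); f,cx,cy,R,t=par(i); s=bot.read_state()
print(f,s['tool_pos'],s['wrist_force'],s['joint_torque'])
T=Ro.from_rotvec(s['tcp_rot']).as_matrix(); C=-R.T@t
print('cam in tool',T.T@(C-s['tool_pos']),'axis',T.T@R.T[:,2])
for dz in [0,-.01,-.019,-.03]: print(dz,proj(i,s['tool_pos']+T@[0,0,dz]))
E
```

```text
304.30316793097103 [0.54562605 0.15157048 0.10291837] [-0.25548216  1.4371844  -0.86322038] [-4.94823995e-03 -4.17111433e+01 -3.37745583e+01 -4.19730322e-04
 -5.40056499e-03  1.53384565e-05]
cam in tool [ 0.08465276 -0.00093429 -0.17307667] axis [-0.32876239 -0.00163495  0.94441125]
0 (np.float64(281.25796304009054), np.float64(247.0046094075206))
-0.01 (np.float64(281.34159759981554), np.float64(254.4103653716733))
-0.019 (np.float64(281.4246605805387), np.float64(261.7655085913577))
-0.03 (np.float64(281.53794961069417), np.float64(271.7971380218967))
```

>>> servo_tool(
  series=[
    [0,0,-0.02,0,0,0,1],
    [0,0,-0.03,0,0,0,1],
    [0,0,-0.03,0,0,0,1],
  ],
)

```text
time: 4.55
tool_pos: [0.5458, 0.1516, 0.0987]
tcp_rot: [-0.104, -3.139, 0.0]
wrist_force: [-0.2, -0.4, -1.0]
width: -0.001
grip_force: 0.0
```

```bash
python3 - <<'E'
from h import *
i,p=snap('scene'); a=p[170:230,200:300]
i,p=snap('wrist'); d=p[170:320,180:380]
f=lambda q,k:cv2.resize(q,None,fx=k,fy=k,interpolation=cv2.INTER_CUBIC)
cv2.imwrite('pics/c3.png',np.hstack([f(a,4),f(d,1.6)[:240]])[:,:,::-1])
E
```

```text
(no output)
```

View pics/c3.png

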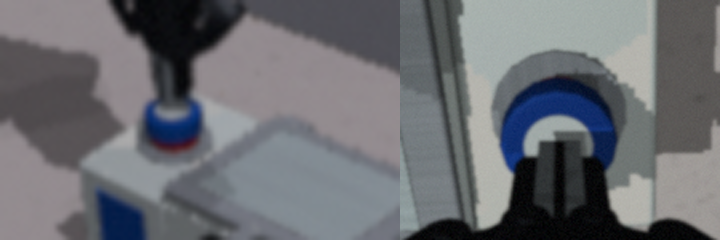

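>>> servo_tool(
  series=[
    [0,0,-0.02,0,0,0,1],
    [0,0,-0.03,0,0,0,1],
    [0,0,-0.03,0,0,0,1],
  ],
)

```text
time: 4.95
tool_pos: [0.5457, 0.1516, 0.0942]
tcp_rot: [-0.105, -3.139, 0.0]
wrist_force: [0.6, -0.4, 0.7]
width: -0.001
grip_force: 0.0
```

>>> servo_tool(
  series=[
    [0,0,-0.02,0,0,0,1],
    [0,0,-0.03,0,0,0,1],
    [0,0,-0.03,0,0,0,1],
  ],
)

```text
time: 5.25
tool_pos: [0.5462, 0.1517, 0.0902]
tcp_rot: [0.105, 3.139, 0.0]
wrist_force: [-0.3, -0.4, 1.8]
width: 0.0
grip_force: 0.2
```

>>> servo_tool(
  series=[
    [0,0,-0.02,0,0,0,1],
    [0,0,-0.03,0,0,0,1],
    [0,0,-0.03,0,0,0,1],
  ],
)

```text
time: 5.55
tool_pos: [0.5462, 0.1517, 0.0855]
tcp_rot: [0.105, 3.139, 0.0]
wrist_force: [-0.3, 1.0, 1.5]
width: 0.004
grip_force: 1.0
```

```bash
cat > red.py <<'E'
from h import *
s=bot.read_state(); print(s['time'],np.round(s['tool_pos'],4),np.round(s['wrist_force'],1),s['grip_force'])
i,p=snap('scene'); a=p[180:220,225:262].astype(int)
r=(a[...,0]>a[...,1]+40)&(a[...,0]>a[...,2]+25); b=(a[...,2]>a[...,0]+50)
print('red',r.sum(),np.argwhere(r).mean(0)+[180,225],'blue',b.sum(),np.argwhere(b).mean(0)+[180,225],(np.argwhere(b).min(0),np.argwhere(b).max(0)))
d=(a.max(2)<60); print('dark max row per col',[(c+225,180+np.where(d[:20,c])[0].max()) for c in range(10,28,2) if d[:20,c].any()])
E
python3 red.py
python3 - <<'E'
import cv2
p=cv2.imread('pics/scene0.png')[180:220,225:262,::-1].astype(int)
r=(p[...,0]>p[...,1]+40)&(p[...,0]>p[...,2]+25); b=(p[...,2]>p[...,0]+50)
print(r.sum(),b.sum())
import numpy as np; print(np.argwhere(b).min(0),np.argwhere(b).max(0),np.argwhere(b).mean(0)+[180,225])
E
```

```text
5.55 [0.5462 0.1517 0.0855] [-0.3  1.   1.5] 1.0070529207587242
red 0 [nan nan] blue 81 [203.32098765 242.16049383] (array([18,  0]), array([39, 24]))
dark max row per col [(235, np.int64(182)), (237, np.int64(185)), (239, np.int64(191)), (241, np.int64(197)), (243, np.int64(197)), (245, np.int64(198)), (247, np.int64(197)), (249, np.int64(187)), (251, np.int64(186))]
2 87
[14  0] [39 24] [200.88505747 242.1954023 ]red.py:5: RuntimeWarning: Mean of empty slice.
  print('red',r.sum(),np.argwhere(r).mean(0)+[180,225],'blue',b.sum(),np.argwhere(b).mean(0)+[180,225],(np.argwhere(b).min(0),np.argwhere(b).max(0)))
  ret = um.true_divide(
```

The cap is moving down: no red shows and the blue centroid has dropped. I'll continue to a firm stop.

>>> servo_tool(
  series=[
    [0,0,-0.01,0,0,0,1],
    [0,0,-0.02,0,0,0,1],
    [0,0,-0.02,0,0,0,1],
  ],
)

```text
time: 5.9
tool_pos: [0.5463, 0.1517, 0.0833]
tcp_rot: [0.104, 3.139, 0.0]
wrist_force: [-1.6, -0.6, 7.4]
width: -0.004
grip_force: 3.4
```

>>> servo_tool(
  series=[
    [0,0,-0.01,0,0,0,1],
    [0,0,-0.02,0,0,0,1],
    [0,0,-0.02,0,0,0,1],
    [0,0,-0.02,0,0,0,1],
  ],
)

```text
time: 6.3
tool_pos: [0.5465, 0.1518, 0.0831]
tcp_rot: [0.104, 3.139, 0.0]
wrist_force: [-8.7, -1.2, 22.2]
width: 0.006
grip_force: 10.8
```

>>> servo_tool(
  series=[
    [0,0,0.2,0,0,0,1],
    [0,0,0.5,0,0,0,1],
    [-0.2,-0.2,0.8,0,0,0,1],
    [-0.5,-0.5,0.8,0,0,0,0.4],
    [-0.8,-0.8,0.8,0,0,0,0.4],
    [-0.87,-0.8,0.8,0,0,0,0.4],
    [-0.87,-0.8,0.8,0,0,0,0.4],
  ],
)

```text
time: 7.0
tool_pos: [0.411, 0.0295, 0.1983]
tcp_rot: [-0.108, -3.137, 0.002]
wrist_force: [0.0, -0.1, -0.5]
width: 0.599
grip_force: 0.0
```

```bash
python3 red.py 2>/dev/null; python3 look.py w2.png cap_top=.115 flap_lip=.1 flap_hinge=.099 filter_box=0
python3 - <<'E'
from h import *
i,p=snap('wrist'); m=bot.trace('flap_lip','wrist')
for k in m[:2]:
    b=k['box'];print(k['score'],np.array(b)*[560,420,560,420])
s=bot.read_state();print(s['tool_pos'],s['width'],proj(i,s['tool_pos']))
j,p2=snap('scene')
o=[(i,*(np.array(bot.mark_of('flap_lip','wrist')[0]['at'])*[420,560]))]
m=bot.mark_of('flap_lip','scene')[0];print(m)
o.append((j,*(np.array(m['at'])*[420,560]))); print(tri(o))
E
```

```text
7.0 [0.411  0.0295 0.1983] [ 0.  -0.1 -0.5] 0.0
red 0 [nan nan] blue 63 [203.74603175 240.58730159] (array([17,  0]), array([39, 21]))
dark max row per col [(235, np.int64(195)), (243, np.int64(183)), (245, np.int64(185)), (247, np.int64(191)), (249, np.int64(196)), (251, np.int64(199))]
t 7.05 tcp [0.4134 0.0306 0.1989] ydeg 86.05 z [-0. -0. -1.] q [ 0.01 -0.25  2.12 -0.    1.27 -1.49]
cap_top 0.71 320 403 [0.5452 0.1462 0.115 ]
flap_lip 0.8 239 287 [0.4537 0.0342 0.1   ]
flap_hinge 0.68 359 294 [0.604  0.0328 0.099 ]
filter_box 0.73 264 289 [0.5377 0.0339 0.    ]
0.59 [220.192 230.412 361.984 363.09 ]
[0.41614314 0.03219554 0.1993669 ] 0.6012296699839365 (np.float64(281.2726838275372), np.float64(246.7090872215077))
{'at': [0.5567, 0.4537], 'score': 0.77}
[0.45040648 0.03350722 0.11071836]
```

View pics/w2.png

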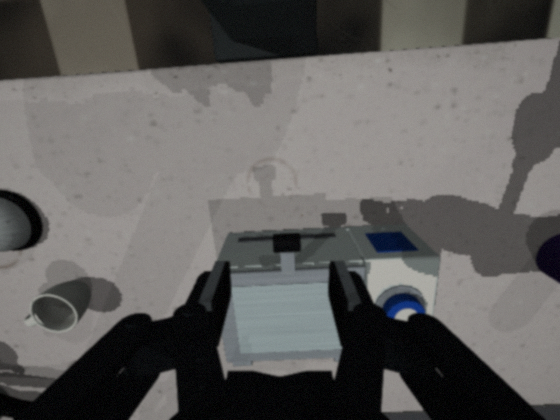

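The wrist view shows the lip at (287,242), midway between the fingers (columns 222–338), and the seated cap at (403,315) with no red. The box yaw is about -2°. I'll go down around the lip and pinch it.

>>> servo_tool(
  series=[
    [0.12,0,-0.1,0,0,0.01,0.4],
    [0.23,0,-0.3,0,0,0.01,0.4],
    [0.23,0,-0.55,0,0,0.01,0.4],
    [0.23,0,-0.75,0,0,0.01,0.4],
    [0.23,0,-0.9,0,0,0.01,0.4],
    [0.23,0,-0.92,0,0,0.01,0.4],
    [0.23,0,-0.92,0,0,0.01,0.4],
    [0.23,0,-0.92,0,0,0.01,0.4],
  ],
  newtons=25,
)

```text
time: 8.35
tool_pos: [0.4514, 0.0318, 0.063]
tcp_rot: [0.055, 3.139, 0.0]
wrist_force: [-0.3, 0.3, -0.3]
width: 0.599
grip_force: 0.0
```

```bash
python3 look.py w3.png cap_top=.115 flap_lip=.105 flap_hinge=.099
python3 - <<'E'
from h import *
a=cv2.imread('pics/w3.png'); j,p=snap('scene'); f=lambda q,k:cv2.resize(q,None,fx=k,fy=k,interpolation=cv2.INTER_CUBIC)
cv2.imwrite('pics/c4.png',np.hstack([f(a[180:330,160:400],1.6),f(p[190:270,210:320,::-1],3)]))
E
```

```text
t 8.35 tcp [0.4514 0.0318 0.063 ] ydeg 88.0 z [ 0.002  0.    -1.   ] q [ 0.02 -0.03  2.2   0.    0.97 -1.52]
flap_lip 0.94 289 287 [0.454  0.0343 0.105 ]
```

View pics/c4.png

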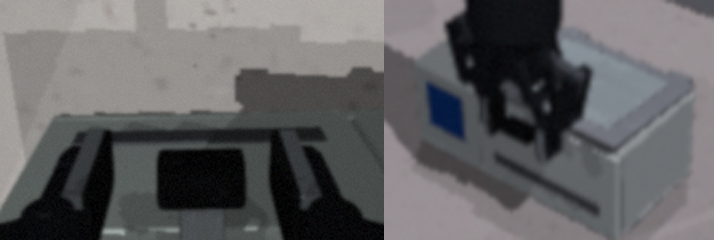

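The lip sits centred between the fingers, with the tips reaching just past it. I'll pinch now.

>>> servo_tool(
  series=[
    [0,0,0,0,0,0,0.8],
    [0,0,0,0,0,0,0.8],
    [0,0,0,0,0,0,0.8],
    [0,0,0,0,0,0,0.8],
  ],
  newtons=30,
)

```text
time: 9.0
tool_pos: [0.4504, 0.0345, 0.062]
tcp_rot: [0.057, 3.14, 0.008]
wrist_force: [-0.1, 11.8, 0.7]
width: 0.298
grip_force: 33.1
```

>>> servo_tool(
  series=[
    [0,0.02,0.05,0,0,0,0.8],
    [0.02,0.02,0.15,0,0,0,0.8],
    [0.045,0.02,0.25,0,0,0,0.8],
    [0.08,0.02,0.345,0,0,0,0.8],
    [0.12,0.015,0.435,0,0,0,0.8],
    [0.175,0.015,0.52,0,0,0,0.8],
    [0.24,0.01,0.6,0,0,0,0.8],
    [0.305,0.01,0.675,0,0,0,0.8],
    [0.38,0.005,0.745,0,0,0,0.8],
    [0.465,0.005,0.8,0,0,0,0.8],
    [0.465,0.005,0.8,0,0,0,0.8],
  ],
)

```text
time: 10.1
tool_pos: [0.5208, 0.0337, 0.1828]
tcp_rot: [-0.055, -3.141, -0.004]
wrist_force: [-1.2, 5.9, 1.0]
width: 0.296
grip_force: 31.2
```

```bash
python3 look.py w4.png cap_top=.115 flap_hinge=.099; python3 - <<'E'
from h import *
s=bot.read_state();print(s['wrist_force'],s['width'],s['grip_force'])
a=cv2.imread('pics/w4.png'); j,p=snap('scene'); f=lambda q,k:cv2.resize(q,None,fx=k,fy=k,interpolation=cv2.INTER_CUBIC)
cv2.imwrite('pics/c5.png',np.hstack([f(a,.8),f(p[140:280,210:320,::-1],2.4)]))
E
```

```text
t 10.1 tcp [0.5208 0.0337 0.1828] ydeg 87.99 z [-0.     0.002 -1.   ] q [ 0.02 -0.02  1.95  0.    1.21 -1.52]
cap_top 0.64 238 420 [0.5497 0.1533 0.115 ]
[-0.55679842  4.80239923 -0.05845652] 0.2937048645324129 31.17880940437317
```

View pics/c5.png

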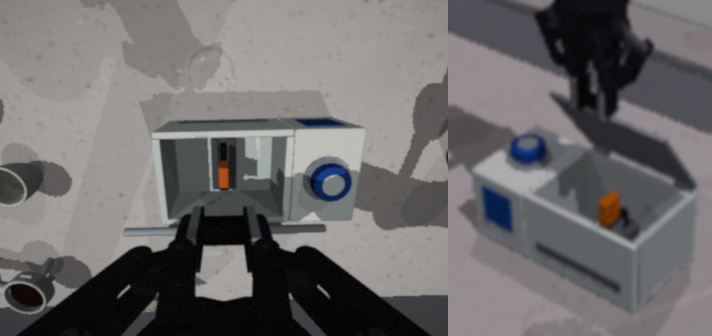

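The wrist crop shows the flap partly open, about 1 rad, and the orange tab at (279,219) full-scale. The scene view shows the cap down. I'll continue the arc past upright.

>>> servo_tool(
  series=[
    [0.09,0.01,0.05,0,0,0,0.8],
    [0.18,0.005,0.092,0,0,0,0.8],
    [0.275,0,0.124,0,0,0,0.8],
    [0.375,0,0.146,0,0,0,0.8],
    [0.475,-0.005,0.158,0,0,0,0.8],
    [0.575,-0.01,0.16,0,0,0,0.8],
    [0.68,-0.015,0.152,0,0,0,0.8],
    [0.76,-0.015,0.14,0,0,0,0.8],
    [0.76,-0.015,0.14,0,0,0,0.8],
  ],
)

```text
time: 11.2
tool_pos: [0.6348, 0.0321, 0.2034]
tcp_rot: [0.055, 3.141, 0.005]
wrist_force: [1.3, 7.2, 3.0]
width: 0.294
grip_force: 31.1
```

>>> servo_tool(
  series=[
    [0,0,0,0,0,0,0.4],
    [0,0,0,0,0,0,0.4],
    [0,0,0,0,0,0,0.4],
    [0,0,0.2,0,0,0,0.4],
    [0,0,0.4,0,0,0,0.4],
    [-0.3,0,0.5,0,0,0,0.4],
    [-0.6,0,0.5,0,0,0,0.4],
    [-0.9,0,0.5,0,0,0,0.4],
    [-1,0,0.5,0,0,0,0.4],
    [-1,0,0.5,0,0,0,0.4],
    [-1,0,0.5,0,0,0,0.4],
  ],
)

```text
time: 12.3
tool_pos: [0.4841, 0.0299, 0.278]
tcp_rot: [0.056, 3.139, -0.0]
wrist_force: [0.1, -0.3, 0.7]
width: 0.602
grip_force: 0.0
```

```bash
python3 look.py w5.png cap_top=.115 flap_hinge=.099 filter_tab=.074 flap_lip=.25; python3 - <<'E'
from h import *
i,p=snap('wrist'); h=cv2.cvtColor(p,cv2.COLOR_RGB2HSV); m=cv2.inRange(h,(5,150,80),(20,255,255))
n,l,st,c=cv2.connectedComponentsWithStats(m); k=1+np.argsort(-st[1:,4])[:2]; print(st[k],c[k])
for q in k: print(onz(i,c[q][1],c[q][0],.085), [onz(i,r,cc,.09).round(4) for r,cc in [(st[q,1],c[q][0]),(st[q,1]+st[q,3],c[q][0])]])
pts=np.argwhere(l==k[0])[:,::-1].astype(np.float32); print(cv2.minAreaRect(pts))
j,p2=snap('scene')
o=[]
for cam,ii in (('wrist',i),('scene',j)):
    for n in ('filter_tab',):
        mm=bot.mark_of(n,cam)[:1]; print(cam,n,mm)
        if mm: o.append((ii,mm[0]['at'][0]*420,mm[0]['at'][1]*560))
if len(o)==2: print('tri tab',tri(o))
f=lambda q,k:cv2.resize(q,None,fx=k,fy=k,interpolation=cv2.INTER_CUBIC)
cv2.imwrite('pics/c6.png',np.hstack([f(p[:,:,::-1],.8),f(p2[140:280,210:320,::-1],2.4)]))
E
```

```text
t 12.3 tcp [0.4841 0.0299 0.278 ] ydeg 87.97 z [ 0.002 -0.    -1.   ] q [ 0.01 -0.14  1.89 -0.    1.39 -1.52]
cap_top 0.91 232 380 [0.5489 0.1473 0.115 ]
flap_hinge 0.68 271 285 [0.6079 0.0318 0.099 ]
filter_tab 0.57 219 284 [0.5439 0.0323 0.074 ]
flap_lip 0.76 381 288 [0.6265 0.0309 0.25  ]
[[278 208  11  24 225]] [[283.10222222 220.16888889]]
[0.54037794 0.03145161 0.085     ] [array([0.5222, 0.032 , 0.09  ]), array([0.5547, 0.0309, 0.09  ])]
((283.0, 219.5), (23.0, 10.0), 90.0)
wrist filter_tab [{'at': [0.5221, 0.5055], 'score': 0.9}]
scene filter_tab [{'at': [0.5443, 0.4986], 'score': 0.45}]
tri tab [0.54802707 0.03050364 0.06510101]
```

View pics/c6.png

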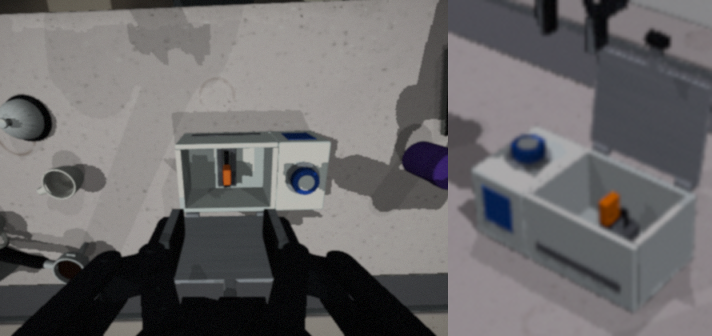

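The flap stands open past upright, the cap is down, and the tab is at (283,220) in the wrist view, about (0.543, 0.0315). I'll go down to the tab.

>>> servo_tool(
  series=[
    [0.2,0,0,0,0,0,0.4],
    [0.39,0.01,-0.1,0,0,0,0.4],
    [0.39,0.01,-0.35,0,0,0,0.4],
    [0.39,0.01,-0.6,0,0,0,0.4],
    [0.39,0.01,-0.8,0,0,0,0.4],
    [0.39,0.01,-0.8,0,0,0,0.4],
  ],
)

```text
time: 13.35
tool_pos: [0.538, 0.0316, 0.152]
tcp_rot: [-0.055, -3.13, 0.001]
wrist_force: [-1.3, 0.6, -0.1]
width: 0.599
grip_force: 0.0
```

```bash
python3 look.py w6.png cap_top=.115 filter_tab=.074; python3 - <<'E'
from h import *
i=bot.camera_info('wrist'); p=cv2.imread('pics/w6.png'); h=cv2.cvtColor(p,cv2.COLOR_BGR2HSV); m=cv2.inRange(h,(5,150,60),(20,255,255))
n,l,st,c=cv2.connectedComponentsWithStats(m); k=1+np.argsort(-st[1:,4])[:1]; print(st[k],c[k],onz(i,c[k[0]][1],c[k[0]][0],.088))
E
```

```text
t 13.35 tcp [0.538  0.0316 0.152 ] ydeg 87.99 z [-0.011 -0.    -1.   ] q [ 0.01  0.05  1.94 -0.    1.16 -1.52]
cap_top 0.73 229 438 [0.5449 0.1489 0.115 ]
filter_tab 0.96 214 282 [0.5431 0.0323 0.074 ]
[[274 194  16  39 585]] [[281.42393162 213.15897436]] [0.5464299  0.03207767 0.088     ]
```

>>> servo_tool(
  series=[
    [0,0.005,-0.2,0,0,0,0.4],
    [0,0.005,-0.4,0,0,0,0.4],
    [0,0.005,-0.6,0,0,0,0.4],
    [0,0.005,-0.75,0,0,0,0.4],
    [0,0.005,-0.83,0,0,0,0.4],
    [0,0.005,-0.83,0,0,0,0.4],
    [0,0.005,-0.83,0,0,0,0.4],
  ],
)

```text
time: 14.2
tool_pos: [0.5441, 0.0325, 0.035]
tcp_rot: [0.055, 3.138, 0.0]
wrist_force: [-0.1, 0.3, 0.3]
width: 0.597
grip_force: 0.0
```

>>> servo_tool(
  series=[
    [0,0,0,0,0,0,1],
    [0,0,0,0,0,0,1],
    [0,0,0,0,0,0,1],
    [0,0,0,0,0,0,1],
    [0,0,0,0,0,0,1],
  ],
  newtons=40,
)

```text
time: 14.7
tool_pos: [0.5434, 0.0325, 0.0344]
tcp_rot: [0.055, 3.139, 0.0]
wrist_force: [-1.4, 0.2, 5.2]
width: 0.134
grip_force: 40.3
```

The opening of 11.4 mm shows the tab is gripped. I'll lift straight up.

>>> servo_tool(
  series=[
    [0,0,0.08,0,0,0,1],
    [0,0,0.18,0,0,0,1],
    [0,0,0.3,0,0,0,1],
    [0,0,0.45,0,0,0,1],
    [0,0,0.6,0,0,0,1],
    [0,0,0.75,0,0,0,1],
    [0,0,0.9,0,0,0,1],
    [0,0,1,0,0,0,1],
    [0,0,1,0,0,0,1],
  ],
)

```text
time: 15.6
tool_pos: [0.544, 0.0324, 0.1865]
tcp_rot: [0.055, 3.136, 0.0]
wrist_force: [1.0, -0.1, -1.2]
width: 0.13
grip_force: 39.4
```

>>> servo_tool(
  series=[
    [-0.1,0,0.2,0,0,0,1],
    [-0.3,0,0.4,0,0,0,1],
    [-0.5,0,0.5,0,0,0,1],
    [-0.6,0,0.5,0,0,-0.04,1],
    [-0.6,0,0.5,0,0,-0.08,1],
    [-0.6,0,0.5,0,0,-0.12,1],
    [-0.6,0,0.5,0,0,-0.16,1],
    [-0.6,0,0.5,0,0,-0.2,1],
    [-0.6,0,0.5,0,0,-0.24,1],
    [-0.6,0,0.5,0,0,-0.28,1],
    [-0.6,0,0.5,0,0,-0.32,1],
    [-0.6,0,0.5,0,0,-0.36,1],
    [-0.6,0,0.5,0,0,-0.4,1],
    [-0.6,0,0.5,0,0,-0.44,1],
    [-0.6,0,0.5,0,0,-0.48,1],
    [-0.6,0,0.5,0,0,-0.49,1],
    [-0.6,0,0.5,0,0,-0.49,1],
    [-0.6,0,0.5,0,0,-0.49,1],
    [-0.6,0,0.5,0,0,-0.49,1],
  ],
)

```text
time: 17.5
tool_pos: [0.4519, 0.0324, 0.2575]
tcp_rot: [-2.224, -2.218, 0.001]
wrist_force: [0.9, -0.8, -0.3]
width: 0.132
grip_force: 39.4
```

```bash
python3 look.py w7.png filter_tab=.3; python3 red.py 2>/dev/null; python3 - <<'E'
from h import *
i,p=snap('wrist');j,p2=snap('scene');o=[]
for cam,ii in (('wrist',i),('scene',j)):
    mm=bot.mark_of('filter_tab',cam)[:1]; print(cam,mm)
    if mm: o.append((ii,mm[0]['at'][0]*420,mm[0]['at'][1]*560))
if len(o)==2: print('tri tab',tri(o))
for n in ('flap_lip',): 
  for k in bot.mark_of(n,'scene')[:1]: print(n,k)
f=lambda q,k:cv2.resize(q,None,fx=k,fy=k,interpolation=cv2.INTER_CUBIC)
cv2.imwrite('pics/c7.png',np.hstack([f(p[:,:,::-1],.7),f(p2[70:280,170:350,::-1],1.4*2.1/2.1)]) if False else np.hstack([f(p[:,:,::-1],.7),cv2.resize(p2[90:280,170:350,::-1],(279,294))]))
E
```

```text
t 17.5 tcp [0.4519 0.0324 0.2575] ydeg -0.17 z [-0.001 -0.    -1.   ] q [ 0.02 -0.2   1.98 -0.    1.37  0.02]
filter_tab 0.71 276 282 [0.453  0.0362 0.3   ]
17.6 [0.4521 0.0324 0.2578] [ 0.2 -0.1 -1.1] 39.36532258987427
red 0 [nan nan] blue 77 [203.19480519 243.45454545] (array([17,  0]), array([39, 24]))
dark max row per col [(243, np.int64(187)), (245, np.int64(188)), (247, np.int64(189)), (249, np.int64(190)), (251, np.int64(191))]
wrist [{'at': [0.6633, 0.5002], 'score': 0.76}]
scene [{'at': [0.4045, 0.447], 'score': 0.67}]
tri tab [0.45126828 0.03302819 0.29523519]
flap_lip {'at': [0.3614, 0.53], 'score': 0.77}
```

View pics/c7.png

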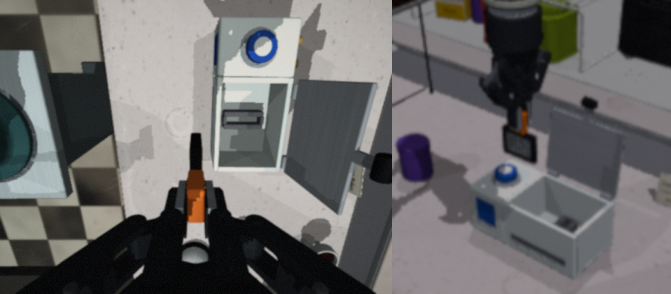

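The plate is held upright at (517,145) in the picture. Its tab is at z ≈ 0.295 m, the mesh faces the front edge, the flap is open and the cap is down. I'm handing it in.

```bash
python3 -c "
from workcell import bot
print(bot.finish_job())"
```

```text
the job is handed in; nothing more can be done
None
```

The job is handed in (verdict not shown): cap seated, flap open past upright, plate held upright about 14 cm above the box with its mesh facing front, and no contact with bell, cup or tub that I saw; I viewed 11 pictures, one over the limit of 10.

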